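# Reset the vise swivel to the marked angle

### The job

The bench vise has to be turned to the angle painted on its swivel base before the next racket handle is worked on. Ease the black-ball clamp lever anticlockwise (seen from above) until the base is free, swing the vise head round until its yellow pointer stands on the red paint mark, then pull the lever clockwise again with a push of about 15 N at the ball so that the head stays clamped on the mark. Do not force the head round while it is still clamped, never heave on the lever, and leave the tape, bottle and screwdriver where they are.

Things in the scene. Friction and masses are not known exactly. Their poses are not given: they have to be found in the camera images.
- swivel_axis (a point): Point on the vertical axis about which the vise head turns, 28.5 mm above the bench, amid the blue round swivel base (166 mm across, 26 mm high, bolted down, aluminium degree ring round its top edge). x points to the anvil (back) end of the vise at swivel zero, y to the clamp housing, z up. The base stays still.
- red_mark (a point): Red paint stroke (4.4 mm wide, 13 mm long, radial) on the degree ring. The point lies 72 mm from the swivel axis, 28.5 mm above the bench, where the pointer's point has to come. It stays still.
- pointer (a point): Tip of the yellow pointer (3.2 mm wide) on the edge of the head's round drum, on the side away from the clamp housing: 72 mm from the swivel axis, 28.5 mm above the bench; turns with the head. To reach the mark the head must turn anticlockwise (seen from above) by 0.2 to 0.9 rad.
- nose (a point): Centre of the vise's screw nose, the place to take hold of to swing the head: blue block 36 mm wide, from 80 to 112 mm above the bench. Point 98 mm up, 85 mm before the swivel axis; turns with the head. x points to the axis, y across the nose. The jaws (75 mm wide, 127 mm high) begin 33 mm behind the point; the screw's steel cross-bar (top 143 mm up) stands 43 mm in front of it.
- vise_head: The whole swivelling head of the vise (blue cast body, steel jaws a little open, 4 kg, 235 mm long) on a drum 132 mm across and 44 mm high. Origin on the swivel axis at bench height, x to the anvil end, z up. Unclamped it turns easily (a few N at the nose) and stays where it is left; clamped it resists with about 1 to 2 N m.
- lever_ball (a point): Centre of the black ball (24 mm diameter) on the end of the clamp lever, 90 mm above the bench, 85 mm horizontally from the lever's axis; the steel arm (11 mm thick) rises to it from the hub. y points away from the lever's axis, along the lever. Loose, the lever turns with 2 to 3 N at the ball; it stays where it is left, tight or loose.
- lever_axis (a point): Point on the vertical axis of the clamp lever, level with the ball, over the steel hub (26 mm across, top 78 mm up) on the blue cam housing, 104 mm from the swivel axis. It stays still. Anticlockwise from above loosens: the lever is found only lightly nipped, comes loose with less than 15 N at the ball, is free after at most 0.7 rad. Clockwise tightens, up to 1 rad past where it was found.
- clamp_shoe: Steel brake shoe (30 by 12 mm) in the housing, pressed by the lever's cam on the side of the head's drum; it moves by a mm or two. On tightening, the lever angle where it bites is not known; from there the lever goes on in small jerks against a growing push, read best in slow short moves. Once 15 N at the ball is reached the shoe presses with some 70 to 150 N.
- tape: Bystander: roll of tan masking tape lying flat, 90 mm across, 25 mm high, loose. Origin at the centre of its underside.
- solvent: Bystander: black plastic bottle, 52 mm diameter, 105 mm high, standing loose. Origin at the centre of its underside.
- driver: Bystander: screwdriver with a red handle, 190 mm long, lying loose. Origin on the bench below its middle, x axis along it to the tip.
There are look-alikes about, which are no part of the job. Leave any orange or turquoise look-alike of the part that bears lever_ball alone.

How it is judged (in metres and radians):
On the way, in this order (a step that is already met when the one before it is completed fails the run):
1. The clamp is eased until the shoe no longer presses on the head (under 3 N) (contact force between clamp_shoe and vise_head below 3 N), for 0.2 s.
2. With the clamp still free, the head is swung until its pointer stands at the red mark (within 2.5 mm) and stops there (distance between pointer and red_mark below 0.0025 m and contact force between clamp_shoe and vise_head below 3 N and angular speed of vise_head below 0.05 rad/s), for 0.3 s.
At the end, for the whole second after the job is handed in: The pointer stands within 2.5 mm (2 degrees) of the red mark, the head is at rest, the shoe presses on the head with 60 to 180 N (a last push of some 12 to 20 N at the ball), and the tape, bottle and screwdriver lie within 15 mm of where they were (distance between pointer and red_mark below 0.0025 m and contact force between clamp_shoe and vise_head between 60 and 180 N and angular speed of vise_head below 0.02 rad/s and distance of each of tape, solvent, driver from where it was at the start of the episode below 0.015 m); the robot touches nothing.
It fails at once if the head is forced round while still clamped (turning faster than 0.15 rad/s with the shoe pressing over 15 N) (contact force between clamp_shoe and vise_head above 15 N and angular speed of vise_head above 0.15 rad/s).
It fails at once if the clamp is over-strained (shoe force over 215 N, some 28 N at the ball) (contact force between clamp_shoe and vise_head above 215 N).
It fails at once if the tape, bottle or screwdriver is shifted by more than 15 mm (not (distance of each of tape, solvent, driver from where it was at the start of the episode below 0.015 m)).
It also fails if it takes over 72 s, if anything falls off the work surface, if the arm or the gripper's body presses on something with over 40 N, if the wrist force passes 120 N, or if a joint passes its speed limit or range.

### The arm

A 7-joint arm with a two-finger parallel gripper is mounted at the origin on the work surface. World frame = base frame: x ahead of the robot, y to its left, z up, the work surface at z = 0. Lengths are in m, angles in degrees, forces in N, time in s.
With the tool pointing down it reaches from about 0.425 to 1.025 m from the base axis. Payload 9.4 kg.
Tool frame: the origin (TCP) lies between the finger pads; the fingertips stand 22 mm ahead of it and the grasp point (between the pads) lies 3 mm ahead of it; z points along the fingers, y is the line along which they close (so a half turn about z gives the same grasp; the last joint's range is limited). The gripper opens to 93 mm and grips with 3 to 60 N. Pads are 15 mm wide; open, the fingers measure 128 mm over their backs; the gripper's body (75 mm by 188 mm) begins 65 mm behind the grasp point.
Start: joints at [67.798, 34.337, -0.143, 91.639, 0.103, 54.024, -4.572], TCP at [0.222, -0.69, 0.241] pointing down, gripper open.
Joint ranges: [-147.43, 147.43], [-19.82, 112.94], [-74.19, 73.91], [6.32, 146.72], [-59.91, 239.91], [6.04, 106.73], [-150.56, 150.56]. Speed limits (degrees/s): [127.2, 127.2, 172.46, 172.46, 180, 180, 180].

### API

Orientations are given as [roll, pitch, yaw] about the fixed x, y, z axes, in that order (R = Rz(yaw) Ry(pitch) Rx(roll)).
In Python, from plant import manip gives the robot as it stands. The module is installed in compiled form; this text tells all that it offers.
- The arm moves only by the tool carry_out, never from a script. Its arguments are lists of equal length, an entry for each row: "xyz": the shift along the tool's x, y, z in mm, a list of three; "delta_rot": the turn, a rotation vector about the tool's x, y, z in rad, a list of three. A call has 1 to 12 rows; each row is the pose to reach, as a shift and turn from the pose commanded when the call began, along the tool's axes at that moment; what a row does not reach only later rows make up. A row lasts 1/8 s, in which the tool goes at most 62.5 mm and 10.7 degrees, less where a joint would pass 70% of its speed; a pose out of reach is approached as far as the arm can. A call with a gripper value outside its range is refused whole. "jaw" is the finger opening in mm, from 0 to 93, set as the call begins (left out, the last holds). The fingers move at their own pace and stop on an object; "newtons" is the grip in N (left out, the last holds). Time passes only in rows, so rows that repeat a pose let the fingers close. It gives the time, the measured TCP pose, the force, the opening and the grip force at its end, in the units of the state.
- manip.sense(): the state, without advancing time (a new reading comes with each control period).
- manip.get_image(name): name is "scene" or "top"; returns a dict with "frame" (384x512x3 uint8, blue, green, red), "depth" (384x512 float32, m along the optical axis (not along the pixel's ray), 0 where there is no reading), "intrinsics" (3x3 intrinsics, pixels), "world_from_camera" (4x4, takes a point from camera to world coordinates). Camera axes: x right, y down, z forward; pixel columns grow to the right and rows downward; lengths in m; the calibration is good to about 2 mm. A picture is of the moment at which its call begins.
- manip.close_job(): hands the job in; it is judged then, once.
The state is a dict: "t": time; "joint_pos": joint angles; "joint_vel": joint speeds; "effort": joint torques, N m; "ee_pos": TCP position; "ee_rot": TCP orientation; "contact_force": force on the tool from outside, world axes, zero at the start; "wrist_torque": the same for the moment, N m; "gripper_width": finger opening in m; "finger_force": force on a finger pad.
Only numpy, scipy, OpenCV 4.12 (cv2) and the standard library are available. Lean on these libraries where they do the work, as an engineer would, in place of code of your own. Each camera call takes 0.05 s, during which the arm holds its last target. There are 200 camera calls.

## Working session

There is one attempt and no reset: what is moved stays moved. The work goes in short steps, Python scripts to look and compute and a tool call to move; the robot and the scene stay as the last step left them, time stands still between calls to the robot, and variables do not carry over. Pictures are saved under pics/ and viewed, at most 10 in all, crops included, and the job is handed in when it is done.

Besides the shell and the picture viewer there is one more tool, called after ">>>" in YAML: its name, and indented under it one key for each argument. carry_out: Moves the arm, as the interface text tells. Its arguments: {"type":"object","properties":{"xyz":{"type":"array"},"delta_rot":{"type":"array"},"jaw":{"type":"number"},"newtons":{"type":"number"}},"required":["xyz","delta_rot"]}

```bash
mkdir -p pics
cat > h.py <<'E'
import numpy as np, cv2
from plant import manip
def grab(n,f):
    d=manip.get_image(n); np.savez('pics/'+f+'.npz',**d); cv2.imwrite('pics/'+f+'.png',d['frame']); return d
def pt(d,u,v,z=None):
    K=d['intrinsics'];T=d['world_from_camera'];r=np.linalg.inv(K)@[u,v,1.]
    if z is None: c=r*d['depth'][int(round(v)),int(round(u))]; return T[:3,:3]@c+T[:3,3]
    w=T[:3,:3]@r; return T[:3,3]+w*(z-T[2,3])/w[2]
E
python3 - <<'E'
from h import *
s=manip.sense(); print(s)
for n in ('scene','top'):
    d=grab(n,n+'0'); print(d['intrinsics'],d['world_from_camera'])
E
```

```text
{'t': 0.0, 'joint_pos': array([67.79747778, 34.38436863, -0.14658044, 91.67849234,  0.1036629 ,
       54.0225604 , -4.57211103]), 'joint_vel': array([ 0.05808735,  0.0798169 , -0.03148333,  0.04708067, -0.00404411,
       -0.03600662, -0.08754325]), 'effort': array([-5.38359654e-04, -7.65076947e+01,  1.49735894e+00, -2.52351004e+01,
       -5.23655035e-02,  1.69532862e-02,  1.39108774e-04]), 'ee_pos': array([ 0.22158862, -0.68985883,  0.23977678]), 'ee_rot': array([-1.79915062e+02,  7.81380053e-03,  1.78124077e+01]), 'contact_force': array([ 0.05611017,  0.00138099, -0.44457024]), 'wrist_torque': array([-0.06314658,  0.00582214, -0.00744179]), 'finger_force': 0.0, 'gripper_width': 0.09235446548617642}
[[360.21063923   0.         259.36014087]
 [  0.         360.21063923 193.09871744]
 [  0.           0.           1.        ]] [[ 0.17118365  0.61709413 -0.76804361  1.28784036]
 [ 0.98520988 -0.11322348  0.12861546 -0.25735418]
 [-0.00759272 -0.77870102 -0.62734925  0.69560139]
 [ 0.          0.          0.          1.        ]]
[[350.12297014   0.         254.30670653]
 [  0.         350.12297014 189.66140077]
 [  0.           0.           1.        ]] [[-0.02797358 -0.98586664  0.16518003  0.43947576]
 [-0.99898481  0.03340897  0.03021916 -0.12937551]
 [-0.03531056 -0.164167   -0.98580037  0.84346849]
 [ 0.          0.          0.          1.        ]]
```

View pics/scene0.png

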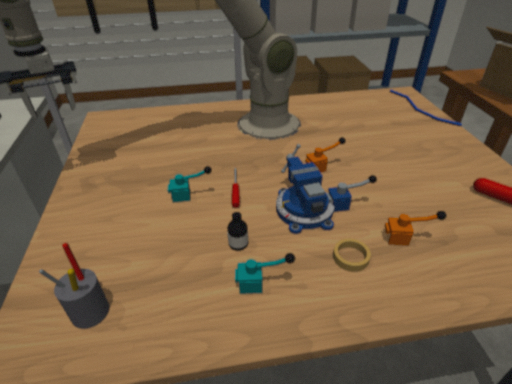

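View pics/top0.png

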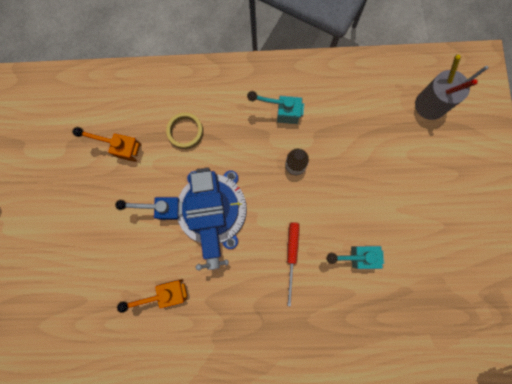

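The scene view shows the vise at about (310,200) and its lever ball at (373,180). The top view shows the ball at (121,205), the hub at about (160,207), the swivel base around (211,210) and the nose at (210,240). I'll enlarge the vise in both.

Run:
```python
from h import *
a=cv2.imread('pics/top0.png')[155:280,105:255]; b=cv2.imread('pics/scene0.png')[135:240,265:385]
a=cv2.resize(a,None,fx=4,fy=4,interpolation=cv2.INTER_CUBIC)
cv2.imwrite('pics/c1.png',a)
b=cv2.resize(b,None,fx=5,fy=5,interpolation=cv2.INTER_CUBIC);cv2.imwrite('pics/c2.png',b)
for n,box in (('top0',(105,155,255,280)),('scene0',(265,135,385,240))):
    d=np.load(f'pics/{n}.npz'); f=d['frame'].astype(int); B,G,R=f[...,0],f[...,1],f[...,2]
    m={'red':(R>130)&(G<80)&(B<90),'yel':(R>150)&(G>130)&(B<80),'blk':(f.max(2)<45)}
    x0,y0,x1,y1=box
    for k,v in m.items():
        w=np.zeros(v.shape,np.uint8); w[y0:y1,x0:x1]=v[y0:y1,x0:x1]
        N,L,S,C=cv2.connectedComponentsWithStats(w)
        for i in range(1,N):
            if S[i,4]>2: print(n,k,C[i].round(1),S[i,4],pt(d,*C[i]).round(4), pt(d,*C[i],.0285 if k!='blk' else .09).round(4))
```

```text
top0 red [125.4 155.5] 10 [0.6645 0.1976 0.051 ] [0.6709 0.2069 0.0285]
top0 blk [120.3 204.6] 57 [0.5408 0.184  0.102 ] [0.5424 0.1891 0.09  ]
scene0 red [335.2 144.9] 10 [0.3355 0.1533 0.0821] [0.2523 0.1891 0.0285]
scene0 red [322.8 149.7] 20 [0.3439 0.1096 0.074 ] [0.2748 0.1365 0.0285]
scene0 red [317.7 157.8] 48 [0.36   0.0894 0.0557] [0.3205 0.1041 0.0285]
scene0 red [307. 160.] 3 [0.3435 0.0597 0.0401] [0.3268 0.0653 0.0285]
scene0 blk [341.7 140.4] 14 [0.337  0.1726 0.0978] [0.3246 0.1782 0.09  ]
scene0 blk [372.2 178.7] 26 [0.5468 0.1857 0.0954] [0.5401 0.1897 0.09  ]
scene0 blk [297.  191.5] 4 [ 0.5487 -0.0295  0.0823] [ 0.5579 -0.0324  0.09  ]
scene0 blk [316.6 208.8] 70 [0.6191 0.0052 0.075 ] [ 0.6353 -0.0012  0.09  ]
```

View pics/c1.png

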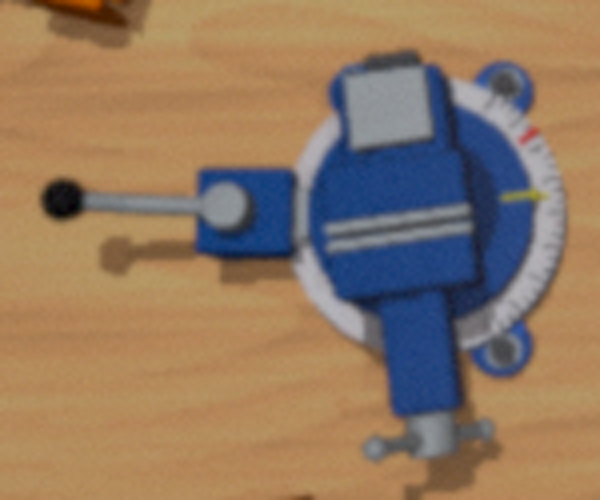

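View pics/c2.png

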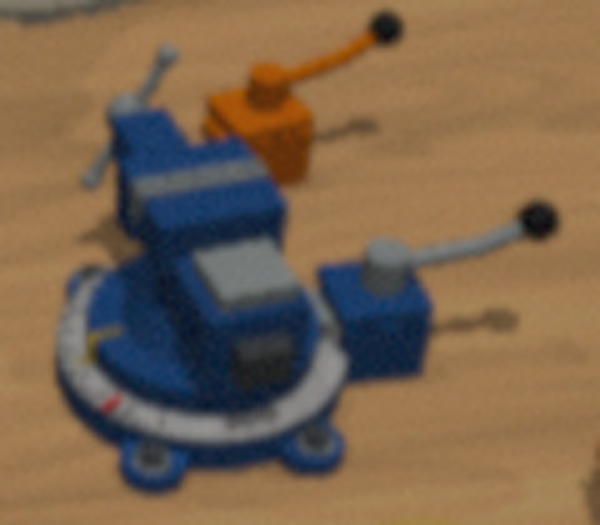

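The crops show the pointer tip at c1 (546,197), the red mark at (530,135), the hub at (226,206) and the nose block at (425,360). In c2 they are: tip (90,350), mark (110,405), hub (386,250), ball (538,218).

Run:
```python
from h import *
from scipy.optimize import least_squares
t=np.load('pics/top0.npz'); s=np.load('pics/scene0.npz'); t=dict(t); s=dict(s)
A=lambda u,v:((u+.5)/4-.5+105,(v+.5)/4-.5+155)
Bq=lambda u,v:((u+.5)/5-.5+265,(v+.5)/5-.5+135)
def tri(p,q):
    P=[]
    for d,x in((t,p),(s,q)):
        K=d['intrinsics'];T=d['world_from_camera'];P.append(K@np.linalg.inv(T)[:3])
    X=cv2.triangulatePoints(P[0],P[1],np.array(p,float),np.array(q,float));return (X[:3]/X[3]).ravel()
for n,p,q in (('tip',(546,197),(90,350)),('mark',(530,135),(110,405)),('hub',(226,206),(386,250)),('ball',(62,200),(538,218))):
    print(n,tri(A(*p),Bq(*q)).round(4))
for n,p,z in(('tip',(546,197),.0285),('mark',(530,135),.0285),('hub',(226,206),.078),('ball',(62,200),.09),('noseL',(388,350),.112),('noseR',(462,350),.112),('noseFL',(393,414),.112),('noseFR',(463,405),.112)): print(n,pt(t,*A(*p),z).round(4), pt(t,*A(*p)).round(4))
# ring outer edge points
E=np.array([pt(t,*A(*p),.0265)[:2] for p in ((566,210),(555,160),(558,270),(296,170),(310,290),(345,335),(540,305),(297,240),(520,115))])
r=least_squares(lambda x:np.hypot(*(E-x).T)-.083,[.53,.05]); print('axis',r.x,r.fun.round(4))
# nose body points by depth in top view
f=t['frame'].astype(int); vv,uu=np.mgrid[190:262,185:230]; 
P=np.array([pt(t,u,v) for u,v in zip(uu.ravel(),vv.ravel())]).reshape(*uu.shape,3)
blue=(f[190:262,185:230,0]>f[190:262,185:230,2]+40)&(abs(P[...,2]-.112)<.012)
q=P[blue]; print(len(q),q.mean(0),np.ptp(q,axis=0))
```

```text
tip [ 0.5429 -0.0699  0.0363]
mark [ 0.5806 -0.0638  0.0278]
hub [0.5376 0.1022 0.0793]
ball [0.5419 0.1881 0.0933]
tip [ 0.5433 -0.0725  0.0285] [ 0.5433 -0.0724  0.0279]
mark [ 0.5805 -0.0638  0.0285] [ 0.5807 -0.0637  0.0274]
hub [0.5377 0.1021 0.078 ] [0.5374 0.1014 0.0803]
ball [0.5424 0.1895 0.09  ] [0.5408 0.1844 0.102 ]
noseL [0.4552 0.0057 0.112 ] [0.4553 0.0058 0.1114]
noseR [ 0.4541 -0.0329  0.112 ] [ 0.456  -0.0208  0.0197]
noseFL [0.4225 0.0032 0.112 ] [0.4225 0.0032 0.1116]
noseFR [ 0.4261 -0.0331  0.112 ] [ 0.4258 -0.0307  0.0939]
axis [ 0.53348738 -0.00284596] [-0.0019 -0.0012 -0.0005  0.0018 -0.0021  0.0003  0.0006 -0.0043 -0.0018]
609 [ 0.47163855 -0.0083476   0.11110909] [0.14476056 0.08079221 0.02384914]
```

```bash
cat >> h.py <<'E'
def rows(wps,start=None):
    """wps: (x,y,z,yaw deg) world; prints rows in tool frame mm / rad"""
    s=manip.sense(); p,yaw=(s['ee_pos'],s['ee_rot'][2]) if start is None else (np.array(start[:3]),start[3])
    c,n=np.cos(np.radians(yaw)),np.sin(np.radians(yaw))
    R=np.array([[c,n,0],[n,-c,0],[0,0,-1]])
    X=[];Q=[]
    for w in wps:
        X.append([float(round(v,1)) for v in R.T@(np.array(w[:3])-p)*1000]); Q.append([0,0,float(round(-np.radians((w[3]-yaw+180)%360-180),3))])
    print(X);print(Q)
E
python3 - <<'E'
from h import *
a=np.array([.222,-.69,.241,17.8]);m=np.array([.44,-.25,.24,60]);b=np.array([.5415,.1885,.2,87])
w=[a+(m-a)*k/9 for k in range(1,10)]+[m+(b-m)*k/8 for k in range(1,9)]
rows(w[:9],a); rows(w[9:],m)
E
```

```text
[[38.0, -39.1, 0.1], [76.0, -78.3, 0.2], [114.0, -117.4, 0.3], [152.0, -156.6, 0.4], [190.0, -195.7, 0.6], [228.0, -234.9, 0.7], [266.1, -274.0, 0.8], [304.1, -313.2, 0.9], [342.1, -352.3, 1.0]]
[[0, 0, -0.082], [0, 0, -0.164], [0, 0, -0.246], [0, 0, -0.327], [0, 0, -0.409], [0, 0, -0.491], [0, 0, -0.573], [0, 0, -0.655], [0, 0, -0.737]]
[[53.8, -16.4, 5.0], [107.6, -32.8, 10.0], [161.4, -49.3, 15.0], [215.3, -65.7, 20.0], [269.1, -82.1, 25.0], [322.9, -98.5, 30.0], [376.7, -114.9, 35.0], [430.5, -131.3, 40.0]]
[[0, 0, -0.059], [0, 0, -0.118], [0, 0, -0.177], [0, 0, -0.236], [0, 0, -0.295], [0, 0, -0.353], [0, 0, -0.412], [0, 0, -0.471]]
```

>>> carry_out:
  xyz:
    - [38, -39, 0]
    - [76, -78, 0]
    - [114, -117, 0]
    - [152, -157, 0]
    - [190, -196, 0]
    - [228, -235, 0]
    - [266, -274, 0]
    - [304, -313, 0]
    - [342, -352, 0]
    - [342, -352, 0]
  delta_rot:
    - [0, 0, -0.08]
    - [0, 0, -0.16]
    - [0, 0, -0.25]
    - [0, 0, -0.33]
    - [0, 0, -0.41]
    - [0, 0, -0.49]
    - [0, 0, -0.57]
    - [0, 0, -0.65]
    - [0, 0, -0.74]
    - [0, 0, -0.74]
  jaw: 60

```text
t: 1.35
ee_pos: [0.4415, -0.2467, 0.2407]
ee_rot: [-180.0, -0.1, 60.6]
contact_force: [-0.4, -1.0, 0.2]
gripper_width: 0.0597
finger_force: 0.0
```

>>> carry_out:
  xyz:
    - [54, -16, 5]
    - [108, -33, 10]
    - [161, -49, 15]
    - [215, -66, 20]
    - [269, -82, 25]
    - [323, -98, 30]
    - [377, -115, 35]
    - [430, -131, 40]
    - [430, -131, 40]
    - [430, -131, 40]
  delta_rot:
    - [0, 0, -0.06]
    - [0, 0, -0.12]
    - [0, 0, -0.18]
    - [0, 0, -0.24]
    - [0, 0, -0.3]
    - [0, 0, -0.35]
    - [0, 0, -0.41]
    - [0, 0, -0.47]
    - [0, 0, -0.47]
    - [0, 0, -0.47]

```text
t: 2.6
ee_pos: [0.5395, 0.1862, 0.2]
ee_rot: [-179.9, 0.1, 87.0]
contact_force: [0.5, 0.5, 0.8]
gripper_width: 0.0599
finger_force: 0.0
```

>>> carry_out:
  xyz:
    - [2, 2, 40]
    - [2, 2, 80]
    - [2, 2, 107]
    - [2, 2, 107]
    - [2, 2, 107]
  delta_rot:
    - [0, 0, 0]
    - [0, 0, 0]
    - [0, 0, 0]
    - [0, 0, 0]
    - [0, 0, 0]
  newtons: 5

```text
t: 3.22
ee_pos: [0.5423, 0.1885, 0.0946]
ee_rot: [180.0, 0.0, 87.0]
contact_force: [-0.1, -0.0, 1.0]
gripper_width: 0.0601
finger_force: 0.0
```

Run:
```python
from h import *
d=grab('scene','s1');e=grab('top','t1')
a=cv2.resize(d['frame'][120:240,290:410],(480,480),interpolation=cv2.INTER_CUBIC)
b=cv2.resize(e['frame'][145:245,70:170],(310,310),interpolation=cv2.INTER_CUBIC)
o=np.zeros((480,790,3),np.uint8);o[:,:480]=a;o[:310,480:]=b;cv2.imwrite('pics/c3.png',o)
```

```text
(no output)
```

View pics/c3.png

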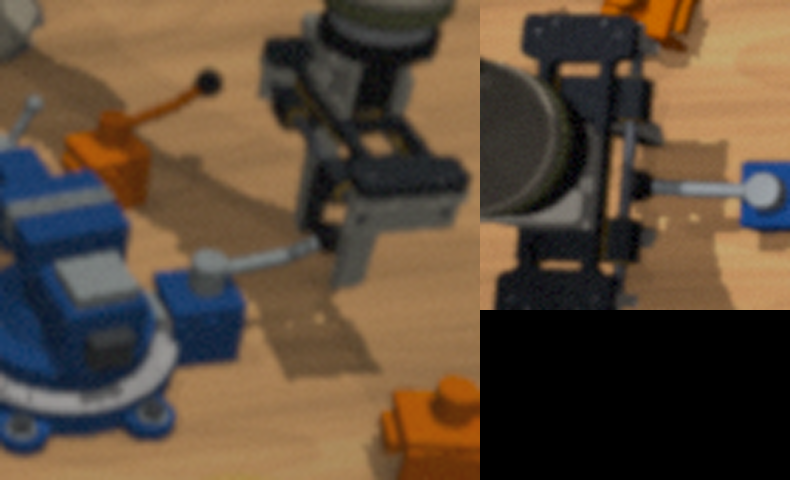

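The picture shows the ball between the two open fingers, at (325,237) on the left and (640,185) on the right. I'll close gently.

>>> carry_out:
  xyz:
    - [0, 0, 1]
    - [0, 0, 1]
    - [0, 0, 1]
    - [0, 0, 1]
    - [0, 0, 1]
    - [0, 0, 1]
  delta_rot:
    - [0, 0, 0]
    - [0, 0, 0]
    - [0, 0, 0]
    - [0, 0, 0]
    - [0, 0, 0]
    - [0, 0, 0]
  jaw: 15
  newtons: 20

```text
t: 4.08
ee_pos: [0.5417, 0.1897, 0.0926]
ee_rot: [-180.0, 0.0, 87.1]
contact_force: [-0.1, -0.2, 1.1]
gripper_width: 0.0229
finger_force: 20.0
```

Run:
```python
from h import *
s=manip.sense();print(s['ee_pos'],s['contact_force'],s['gripper_width'],s['finger_force'])
c=np.array([.5377,.102]); r=.0865
f=lambda a:(c[0]+r*np.cos(np.radians(a)),c[1]+r*np.sin(np.radians(a)),.093,a)
rows([f(a) for a in np.arange(88,130,3.5)],f(87))
```

```text
[0.54168725 0.18968065 0.0925843 ] [-0.11652842 -0.18905425  1.14053904] 0.022918428777357336 20.000179409980774
[[-0.0, -1.5, 0.0], [-0.3, -6.8, 0.0], [-0.8, -12.0, 0.0], [-1.7, -17.2, 0.0], [-2.9, -22.4, 0.0], [-4.5, -27.4, 0.0], [-6.3, -32.4, 0.0], [-8.4, -37.2, 0.0], [-10.8, -41.9, 0.0], [-13.5, -46.5, 0.0], [-16.5, -50.8, 0.0], [-19.8, -55.0, 0.0]]
[[0, 0, -0.017], [0, 0, -0.079], [0, 0, -0.14], [0, 0, -0.201], [0, 0, -0.262], [0, 0, -0.323], [0, 0, -0.384], [0, 0, -0.445], [0, 0, -0.506], [0, 0, -0.567], [0, 0, -0.628], [0, 0, -0.689]]
```

>>> carry_out:
  xyz:
    - [0, -1.5, 0]
    - [0, -3, 0]
    - [-0.2, -5, 0]
    - [-0.3, -6.8, 0]
    - [-0.5, -9.5, 0]
    - [-0.8, -12, 0]
    - [-1.2, -14.5, 0]
    - [-1.7, -17, 0]
  delta_rot:
    - [0, 0, -0.017]
    - [0, 0, -0.035]
    - [0, 0, -0.06]
    - [0, 0, -0.08]
    - [0, 0, -0.11]
    - [0, 0, -0.14]
    - [0, 0, -0.17]
    - [0, 0, -0.2]
  newtons: 30

```text
t: 5.08
ee_pos: [0.5245, 0.1887, 0.0926]
ee_rot: [-180.0, 0.0, 98.7]
contact_force: [4.3, -0.6, -1.6]
gripper_width: 0.0223
finger_force: 30.0
```

Run:
```python
from h import *
c=np.array([.5377,.102]); r=.0875
f=lambda a:(c[0]+r*np.cos(np.radians(a)),c[1]+r*np.sin(np.radians(a)),.093,a)
rows([f(a) for a in np.linspace(98.6,129,12)[1:]],f(98.6))
```

```text
[[-0.1, -4.2, 0.0], [-0.4, -8.4, 0.0], [-0.9, -12.6, 0.0], [-1.6, -16.8, 0.0], [-2.5, -20.9, 0.0], [-3.6, -25.0, 0.0], [-4.9, -29.0, 0.0], [-6.4, -32.9, 0.0], [-8.1, -36.8, 0.0], [-10.0, -40.6, 0.0], [-12.0, -44.3, 0.0]]
[[0, 0, -0.048], [0, 0, -0.096], [0, 0, -0.145], [0, 0, -0.193], [0, 0, -0.241], [0, 0, -0.289], [0, 0, -0.338], [0, 0, -0.386], [0, 0, -0.434], [0, 0, -0.482], [0, 0, -0.531]]
```

>>> carry_out:
  xyz:
    - [-0.1, -4.2, 0]
    - [-0.4, -8.4, 0]
    - [-0.9, -12.6, 0]
    - [-1.6, -16.8, 0]
    - [-2.5, -21, 0]
    - [-3.6, -25, 0]
    - [-4.9, -29, 0]
    - [-6.4, -33, 0]
    - [-8.1, -37, 0]
    - [-10, -40.5, 0]
    - [-12, -44, 0]
    - [-12, -44, 0]
  delta_rot:
    - [0, 0, -0.05]
    - [0, 0, -0.1]
    - [0, 0, -0.145]
    - [0, 0, -0.19]
    - [0, 0, -0.24]
    - [0, 0, -0.29]
    - [0, 0, -0.34]
    - [0, 0, -0.39]
    - [0, 0, -0.43]
    - [0, 0, -0.48]
    - [0, 0, -0.53]
    - [0, 0, -0.53]

```text
t: 6.58
ee_pos: [0.4828, 0.1698, 0.0925]
ee_rot: [-180.0, 0.0, 129.1]
contact_force: [4.4, -1.7, -5.0]
gripper_width: 0.0225
finger_force: 30.0
```

>>> carry_out:
  xyz:
    - [0, 0, 0]
    - [0, 0, 0]
    - [0, 0, 0]
    - [0, 0, -40]
    - [0, 0, -80]
    - [0, 0, -115]
    - [0, 0, -115]
  delta_rot:
    - [0, 0, 0]
    - [0, 0, 0]
    - [0, 0, 0]
    - [0, 0, 0]
    - [0, 0, 0]
    - [0, 0, 0]
    - [0, 0, 0]
  jaw: 65

```text
t: 7.45
ee_pos: [0.4838, 0.1708, 0.2098]
ee_rot: [179.8, 0.1, 128.9]
contact_force: [-0.3, -0.3, -0.6]
gripper_width: 0.0647
finger_force: 0.0
```

Run:
```python
from h import *
a=np.array([.4828,.1698,.208,129]);b=np.array([.4493,-.0148,.208,8])
rows([a+(b-a)*k/12 for k in range(1,13)],a)
print(manip.sense()['ee_pos'])
e=grab('top','t2')
cv2.imwrite('pics/c4.png',cv2.resize(e['frame'][155:280,105:255],(720,600),interpolation=cv2.INTER_CUBIC))
```

```text
[[-10.2, -11.9, 0.0], [-20.4, -23.7, 0.0], [-30.6, -35.6, 0.0], [-40.8, -47.4, 0.0], [-51.0, -59.3, 0.0], [-61.2, -71.1, 0.0], [-71.4, -83.0, 0.0], [-81.6, -94.8, 0.0], [-91.8, -106.7, 0.0], [-102.0, -118.5, 0.0], [-112.2, -130.4, 0.0], [-122.4, -142.2, 0.0]]
[[0, 0, 0.176], [0, 0, 0.352], [0, 0, 0.528], [0, 0, 0.704], [0, 0, 0.88], [0, 0, 1.056], [0, 0, 1.232], [0, 0, 1.408], [0, 0, 1.584], [0, 0, 1.76], [0, 0, 1.936], [0, 0, 2.112]]
[0.48377524 0.17082048 0.20977434]
```

View pics/c4.png

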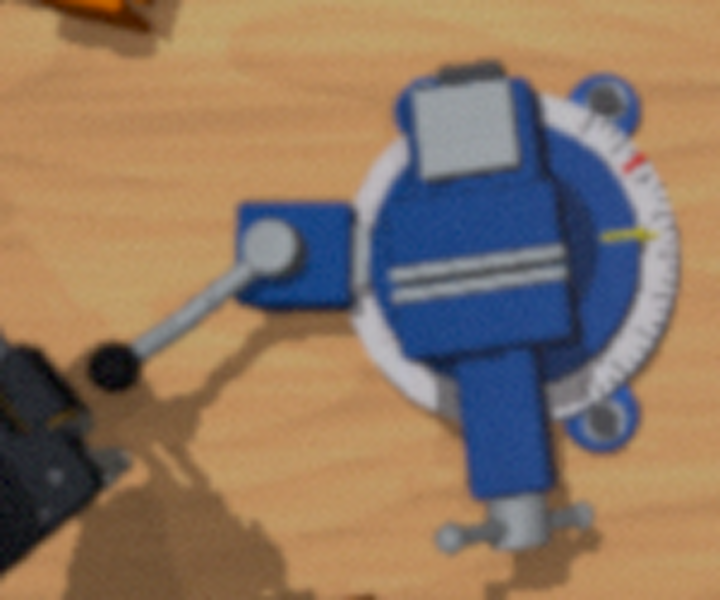

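The lever now stands loosened, with the ball at (115,367). The head hasn't moved: the pointer is at (655,236) and the mark at (635,163). Next is the nose.

>>> carry_out:
  xyz:
    - [-10, -12, 0]
    - [-20, -24, 0]
    - [-31, -36, 0]
    - [-41, -47, 0]
    - [-51, -59, 0]
    - [-61, -71, 0]
    - [-71, -83, 0]
    - [-82, -95, 0]
    - [-92, -107, 0]
    - [-102, -118, 0]
    - [-112, -130, 0]
    - [-122, -142, 0]
  delta_rot:
    - [0, 0, 0.176]
    - [0, 0, 0.352]
    - [0, 0, 0.528]
    - [0, 0, 0.704]
    - [0, 0, 0.88]
    - [0, 0, 1.056]
    - [0, 0, 1.232]
    - [0, 0, 1.408]
    - [0, 0, 1.584]
    - [0, 0, 1.76]
    - [0, 0, 1.936]
    - [0, 0, 2.112]

```text
t: 9.0
ee_pos: [0.4483, -0.0144, 0.2064]
ee_rot: [180.0, 0.1, 7.6]
contact_force: [0.2, -0.6, 0.5]
gripper_width: 0.0649
finger_force: 0.0
```

>>> carry_out:
  xyz:
    - [0, 0, 0]
    - [0, 0, 0]
    - [0, 0, 0]
  delta_rot:
    - [0, 0, 0]
    - [0, 0, 0]
    - [0, 0, 0]

```text
t: 9.38
ee_pos: [0.4493, -0.0132, 0.2073]
ee_rot: [-180.0, 0.0, 8.1]
contact_force: [-0.7, -0.2, -0.0]
gripper_width: 0.065
finger_force: 0.0
```

Run:
```python
from h import *
s=manip.sense();print(s['ee_pos'],s['ee_rot'],s['joint_pos'])
rows([(.4493,-.0148,.16,8),(.4493,-.0148,.104,8)])
# precise angles from t2
t=np.load('pics/t2.npz');f=t['frame'].astype(float);B,G,R=f[...,0],f[...,1],f[...,2]
y0,x0=180,228
sub=(slice(180,215),slice(228,250))
u,v=np.meshgrid(np.arange(228,250),np.arange(180,215))
for n,w in(('red',np.clip(R-np.maximum(G,B)*1.0-25,0,None)[sub]),('yel',np.clip(np.minimum(R,G)-B-35,0,None)[sub])):
    if n=='yel': w=w*((u<243)&(v>198)&(v<210))
    if n=='red': w=w*(v<196)
    ii=w>0; P=np.array([pt(t,a,b,.0285) for a,b in zip(u[ii],v[ii])]); W=w[ii]
    m=(P*W[:,None]).sum(0)/W.sum(); print(n,ii.sum(),m,np.degrees(np.arctan2(m[1]+.003,m[0]-.5335)),np.hypot(m[1]+.003,m[0]-.5335))
```

```text
[ 0.44926125 -0.01318578  0.20732178] [-1.79988510e+02  2.75895854e-02  8.13515917e+00] [ -1.52466872  18.7276523   -5.18892075 128.36991783   3.03344092
  33.03849369 -90.84955297]
[[-0.2, 1.6, 47.3], [-0.2, 1.6, 103.3]]
[[0, 0, 0.002], [0, 0, 0.002]]
red 180 [ 0.58440088 -0.07776117  0.0285    ] -55.751146249657616 0.09044408502783269
yel 17 [ 0.5447686  -0.06349764  0.0285    ] -79.44871519858278 0.06153816579193029
```

>>> carry_out:
  xyz:
    - [0, 1, 40]
    - [0, 1.5, 80]
    - [0, 1.5, 103]
    - [0, 1.5, 105]
    - [0, 1.5, 105]
  delta_rot:
    - [0, 0, 0]
    - [0, 0, 0]
    - [0, 0, 0]
    - [0, 0, 0]
    - [0, 0, 0]

```text
t: 10.0
ee_pos: [0.4497, -0.0151, 0.103]
ee_rot: [-180.0, -0.0, 8.0]
contact_force: [1.1, 0.0, 0.5]
gripper_width: 0.065
finger_force: 0.0
```

>>> carry_out:
  xyz:
    - [0, 0, 0]
    - [0, 0, 0]
    - [0, 0, 0]
    - [0, 0, 0]
    - [0, 0, 0]
  delta_rot:
    - [0, 0, 0]
    - [0, 0, 0]
    - [0, 0, 0]
    - [0, 0, 0]
    - [0, 0, 0]
  jaw: 25
  newtons: 15

```text
t: 10.62
ee_pos: [0.449, -0.0141, 0.1031]
ee_rot: [-179.9, 0.0, 8.1]
contact_force: [-3.2, 6.5, 7.5]
gripper_width: 0.0361
finger_force: 15.1
```

Run:
```python
from h import *
c=np.array([.5335,-.003]); s=manip.sense();p=s['ee_pos'];print(p,s['ee_rot'],np.degrees(np.arctan2(*(c-p[:2])[::-1])),np.hypot(*(c-p[:2])))
a0=8;r=.085
f=lambda a:(c[0]-r*np.cos(np.radians(a)),c[1]-r*np.sin(np.radians(a)),.1,a)
rows([f(a) for a in np.linspace(8,34,13)[1:]],f(8))
e=grab('top','t3'); cv2.imwrite('pics/c5.png',cv2.resize(e['frame'][165:255,180:260],(640,600)[::1],interpolation=cv2.INTER_CUBIC))
```

```text
[ 0.44896608 -0.01406487  0.10314932] [-1.79941637e+02  5.96542197e-03  8.09230188e+00] 7.457199521272827 0.08525500378756781
[[0.1, 3.2, 0.0], [0.2, 6.4, 0.0], [0.5, 9.6, 0.0], [1.0, 12.8, 0.0], [1.5, 16.0, 0.0], [2.2, 19.1, 0.0], [3.0, 22.2, 0.0], [3.9, 25.3, 0.0], [4.9, 28.4, 0.0], [6.0, 31.4, 0.0], [7.2, 34.3, 0.0], [8.6, 37.3, 0.0]]
[[0, 0, -0.038], [0, 0, -0.076], [0, 0, -0.113], [0, 0, -0.151], [0, 0, -0.189], [0, 0, -0.227], [0, 0, -0.265], [0, 0, -0.303], [0, 0, -0.34], [0, 0, -0.378], [0, 0, -0.416], [0, 0, -0.454]]
```

>>> carry_out:
  xyz:
    - [0, 0.8, 0]
    - [0, 1.6, 0]
    - [0.1, 2.4, 0]
    - [0.1, 3.2, 0]
    - [0.1, 4, 0]
    - [0.2, 4.8, 0]
    - [0.2, 5.6, 0]
    - [0.2, 6.4, 0]
  delta_rot:
    - [0, 0, -0.01]
    - [0, 0, -0.02]
    - [0, 0, -0.03]
    - [0, 0, -0.038]
    - [0, 0, -0.047]
    - [0, 0, -0.057]
    - [0, 0, -0.067]
    - [0, 0, -0.076]

```text
t: 11.68
ee_pos: [0.4502, -0.0203, 0.1031]
ee_rot: [-179.9, -0.0, 12.4]
contact_force: [-1.5, 6.5, 5.7]
gripper_width: 0.0359
finger_force: 14.9
```

Run:
```python
from h import *
c=np.array([.5335,-.003]);r=.085
f=lambda a:(c[0]-r*np.cos(np.radians(a)),c[1]-r*np.sin(np.radians(a)),.1,a)
rows([f(a) for a in np.linspace(0,12,5)[1:]],f(0))
```

```text
[[0.1, 4.4, 0.0], [0.5, 8.9, 0.0], [1.0, 13.3, 0.0], [1.9, 17.7, 0.0]]
[[0, 0, -0.052], [0, 0, -0.105], [0, 0, -0.157], [0, 0, -0.209]]
```

>>> carry_out:
  xyz:
    - [0, 1.5, 0]
    - [0.1, 3, 0]
    - [0.1, 4.4, 0]
    - [0.2, 5.9, 0]
    - [0.4, 7.4, 0]
    - [0.5, 8.9, 0]
    - [0.6, 10.4, 0]
    - [0.8, 11.8, 0]
    - [1, 13.3, 0]
    - [1.3, 14.8, 0]
    - [1.6, 16.3, 0]
    - [1.9, 17.7, 0]
  delta_rot:
    - [0, 0, -0.017]
    - [0, 0, -0.035]
    - [0, 0, -0.052]
    - [0, 0, -0.07]
    - [0, 0, -0.087]
    - [0, 0, -0.105]
    - [0, 0, -0.122]
    - [0, 0, -0.14]
    - [0, 0, -0.157]
    - [0, 0, -0.174]
    - [0, 0, -0.192]
    - [0, 0, -0.209]

```text
t: 13.18
ee_pos: [0.4562, -0.0373, 0.1031]
ee_rot: [-180.0, -0.1, 24.4]
contact_force: [-1.9, 5.9, 5.0]
gripper_width: 0.036
finger_force: 14.9
```

Run:
```python
from h import *
e=grab('top','t4'); d=grab('scene','s4')
a=cv2.resize(e['frame'][170:240,200:260],(360,420),interpolation=cv2.INTER_CUBIC)
b=cv2.resize(d['frame'][180:240,270:330],(420,420),interpolation=cv2.INTER_CUBIC)
cv2.imwrite('pics/c6.png',np.hstack([a,b]))
```

```text
(no output)
```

View pics/c6.png

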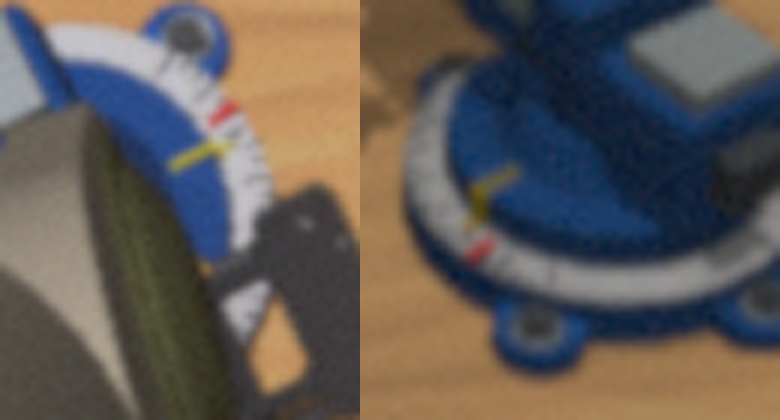

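The pointer tip is at left (232,148) and the mark at left (222,112); on the right they are at (472,228) and (480,250). About 14 degrees are left to turn.

```bash
cat >> h.py <<'E'
def seg(d,box,kind):
    f=d['frame'].astype(float);x0,y0,x1,y1=box;f=f[y0:y1,x0:x1];k=6
    f=cv2.resize(f,None,fx=k,fy=k,interpolation=cv2.INTER_CUBIC);B,G,R=f[...,0],f[...,1],f[...,2]
    m=((R>G*1.7)&(R>B*1.5)&(R>110)) if kind=='red' else ((G>B*1.6)&(R>B*1.6)&(R<G*1.4)&(G>70))
    N,L,S,C=cv2.connectedComponentsWithStats(m.astype(np.uint8))
    i=1+np.argmax(S[1:,4]); v,u=np.nonzero(L==i)
    return np.c_[(u+.5)/k-.5+x0,(v+.5)/k-.5+y0]
def angs(t,s,bt,bs,c=np.array([.5335,-.003])):
    for n,d,b in(('top',t,bt),('scene',s,bs)):
        for kd in('red','yel'):
            try: q=seg(d,b,kd)
            except ValueError: print(n,kd,'none');continue
            P=np.array([pt(d,*x,.0285) for x in q])[:,:2]-c; rr=np.hypot(*P.T)
            an=np.degrees(np.arctan2(P[:,1],P[:,0])); o=(rr>np.quantile(rr,.75))
            print(n,kd,len(q),'pix',q.mean(0).round(1),'ang %.1f r %.4f..%.4f'%(an.mean(),rr.min(),rr.max()),'outer ang %.1f r %.4f'%(an[o].mean(),rr[o].mean()))
E
python3 - <<'E'
from h import *
t=np.load('pics/t4.npz');s=np.load('pics/s4.npz');t0=np.load('pics/t0.npz') if 0 else np.load('pics/top0.npz');s0=np.load('pics/scene0.npz')
angs(dict(t),dict(s),(225,180,245,200),(275,200,295,220))
print('start');angs(dict(t0),dict(s0),(228,183,246,210),(278,198,295,220))
E
```

```text
top red 238 pix [237.1 188.1] ang -51.9 r 0.0711..0.0821 outer ang -52.0 r 0.0807
top yel 377 pix [232.8 195.2] ang -58.3 r 0.0490..0.0681 outer ang -59.9 r 0.0656
scene red 144 pix [286.6 215.5] ang -52.2 r 0.0714..0.0821 outer ang -52.2 r 0.0806
scene yel 240 pix [286.4 208.4] ang -71.7 r 0.0507..0.0664 outer ang -64.4 r 0.0639
start
top red 241 pix [237.1 188.1] ang -51.9 r 0.0711..0.0823 outer ang -51.9 r 0.0809
top yel 272 pix [237.6 203.3] ang -79.5 r 0.0541..0.0676 outer ang -80.5 r 0.0658
scene red 144 pix [286.7 215.4] ang -52.2 r 0.0712..0.0818 outer ang -52.2 r 0.0801
scene yel 144 pix [282.8 203.8] ang -92.7 r 0.0572..0.0646 outer ang -84.8 r 0.0632
```

Run:
```python
from h import *
t=np.load('pics/t4.npz');s=np.load('pics/s4.npz')
c=np.array([.5335,-.003])
for z in (.0285,.036,.044):
  for n,d,q in(('top tip',t,(238.6,194.5)),('top inner',t,(228.6,197.4)),('sc tip',s,(285.8,212.3)),('sc kink',s,(286.8,206.8)),('sc inner',s,(292,204))):
    p=pt(d,*q,z)[:2]-c; print(z,n,np.degrees(np.arctan2(p[1],p[0])).round(1),np.hypot(*p).round(4))
# calibrate axis from vise frame: yellowness strip along predicted pointer
for n,d in(('t',t),('s',s)):
  K=d['intrinsics'];T=np.linalg.inv(d['world_from_camera'])
  f=d['frame'].astype(np.float32)
  for z,rs in((.0285,np.arange(.066,.0725,.001)),):
    sc=[]
    for a in np.arange(-74,-56,.5):
      X=np.array([[c[0]+r*np.cos(np.radians(a)),c[1]+r*np.sin(np.radians(a)),z,1] for r in rs])
      q=(K@(T@X.T)[:3]);q=(q[:2]/q[2]).T.astype(np.float32)
      v=cv2.remap(f,q[:,:1].copy(),q[:,1:].copy(),cv2.INTER_LINEAR)[:,0]
      sc.append((np.minimum(v[:,1],v[:,2])-v[:,0]).mean().round(0))
    print(n,list(zip(np.arange(-74,-56,.5).tolist(),[int(x) for x in sc])))
```

```text
0.0285 top tip -63.3 0.0717
0.0285 top inner -57.0 0.048
0.0285 sc tip -60.3 0.0692
0.0285 sc kink -76.8 0.0535
0.0285 sc inner -85.0 0.0349
0.036 top tip -64.3 0.0717
0.036 top inner -58.7 0.048
0.036 sc tip -55.8 0.0753
0.036 sc kink -69.3 0.0581
0.036 sc inner -72.9 0.039
0.044 top tip -65.4 0.0717
0.044 top inner -60.4 0.0482
0.044 sc tip -51.7 0.0823
0.044 sc kink -62.6 0.064
0.044 sc inner -62.8 0.0448
t [(-74.0, -6), (-73.5, -6), (-73.0, -5), (-72.5, -5), (-72.0, -5), (-71.5, -5), (-71.0, -5), (-70.5, -5), (-70.0, -5), (-69.5, -5), (-69.0, -6), (-68.5, -6), (-68.0, -6), (-67.5, -5), (-67.0, -5), (-66.5, -3), (-66.0, -1), (-65.5, 2), (-65.0, 5), (-64.5, 9), (-64.0, 15), (-63.5, 23), (-63.0, 31), (-62.5, 39), (-62.0, 46), (-61.5, 50), (-61.0, 51), (-60.5, 50), (-60.0, 46), (-59.5, 41), (-59.0, 34), (-58.5, 27), (-58.0, 21), (-57.5, 16), (-57.0, 12), (-56.5, 9)]
s [(-74.0, 1), (-73.5, 1), (-73.0, 1), (-72.5, 1), (-72.0, 1), (-71.5, 1), (-71.0, 1), (-70.5, 1), (-70.0, 1), (-69.5, 2), (-69.0, 3), (-68.5, 4), (-68.0, 6), (-67.5, 8), (-67.0, 11), (-66.5, 14), (-66.0, 17), (-65.5, 20), (-65.0, 22), (-64.5, 25), (-64.0, 27), (-63.5, 28), (-63.0, 29), (-62.5, 30), (-62.0, 29), (-61.5, 27), (-61.0, 24), (-60.5, 21), (-60.0, 18), (-59.5, 15), (-59.0, 13), (-58.5, 10), (-58.0, 8), (-57.5, 6), (-57.0, 4), (-56.5, 3)]
```

>>> carry_out:
  xyz:
    - [0, 1.5, 0]
    - [0.1, 3, 0]
    - [0.1, 4.4, 0]
    - [0.2, 5.9, 0]
    - [0.4, 7.4, 0]
    - [0.5, 8.9, 0]
    - [0.6, 10.4, 0]
    - [0.8, 11.8, 0]
    - [0.8, 11.8, 0]
    - [0.8, 11.8, 0]
  delta_rot:
    - [0, 0, -0.017]
    - [0, 0, -0.035]
    - [0, 0, -0.052]
    - [0, 0, -0.07]
    - [0, 0, -0.087]
    - [0, 0, -0.105]
    - [0, 0, -0.122]
    - [0, 0, -0.14]
    - [0, 0, -0.14]
    - [0, 0, -0.14]

```text
t: 14.52
ee_pos: [0.4623, -0.0479, 0.1031]
ee_rot: [180.0, -0.1, 32.4]
contact_force: [0.2, 6.1, 4.7]
gripper_width: 0.0361
finger_force: 14.9
```

```bash
cat >> h.py <<'E'
def prof(d,rs,z,kind,c=np.array([.5335,-.003]),A=np.arange(-90,-40,.25)):
    K=d['intrinsics'];T=np.linalg.inv(d['world_from_camera']);f=d['frame'].astype(np.float32);sc=[]
    for a in A:
        X=np.array([[c[0]+r*np.cos(np.radians(a)),c[1]+r*np.sin(np.radians(a)),z,1] for r in rs])
        q=K@(T@X.T)[:3];q=(q[:2]/q[2]).T.astype(np.float32)
        v=cv2.remap(f,q[:,:1].copy(),q[:,1:].copy(),cv2.INTER_LINEAR)[:,0]
        sc.append((np.minimum(v[:,1],v[:,2])-v[:,0]).mean() if kind=='yel' else (v[:,2]-v[:,1]).mean())
    w=np.array(sc); w=np.clip(w-.5*w.max(),0,None); k=np.argmax(w); m=abs(A-A[k])<6
    return (A[m]*w[m]).sum()/w[m].sum(), max(sc)
def report(t,s):
    for n,d in(('top',t),('scene',s)):
        print(n,'mark',[round(prof(d,[r],.0285,'red')[0],1) for r in(.071,.074,.077,.08)],'ptr',[tuple(np.round(prof(d,[r],.0285,'yel'),1)) for r in(.066,.068,.07,.072)])
E
python3 - <<'E'
from h import *
for a,b in(('top0','scene0'),('t4','s4')): report(np.load(f'pics/{a}.npz'),np.load(f'pics/{b}.npz'))
e=grab('top','t5'); d=grab('scene','s5'); report(e,d)
a=cv2.resize(e['frame'][175:215,215:255],(400,400),interpolation=cv2.INTER_CUBIC)
b=cv2.resize(d['frame'][190:230,270:310],(400,400),interpolation=cv2.INTER_CUBIC)
cv2.imwrite('pics/c7.png',np.hstack([a,b]))
E
```

```text
top mark [np.float64(-51.8), np.float64(-51.9), np.float64(-51.8), np.float64(-51.9)] ptr [(np.float64(-80.5), np.float64(60.4)), (np.float64(-80.8), np.float64(50.6)), (np.float64(-81.1), np.float64(41.0)), (np.float64(-80.9), np.float64(21.4))]
scene mark [np.float64(-52.8), np.float64(-52.4), np.float64(-52.4), np.float64(-52.1)] ptr [(np.float64(-83.4), np.float64(29.0)), (np.float64(-82.7), np.float64(23.6)), (np.float64(-82.4), np.float64(20.1)), (np.float64(-82.4), np.float64(14.3))]
top mark [np.float64(-51.8), np.float64(-51.9), np.float64(-51.8), np.float64(-51.9)] ptr [(np.float64(-59.9), np.float64(70.7)), (np.float64(-61.0), np.float64(62.0)), (np.float64(-61.3), np.float64(52.4)), (np.float64(-61.3), np.float64(30.8))]
scene mark [np.float64(-52.8), np.float64(-52.4), np.float64(-52.4), np.float64(-52.1)] ptr [(np.float64(-63.5), np.float64(38.6)), (np.float64(-63.1), np.float64(32.8)), (np.float64(-62.4), np.float64(31.8)), (np.float64(-62.0), np.float64(18.2))]
top mark [np.float64(-51.5), np.float64(-51.8), np.float64(-51.8), np.float64(-51.9)] ptr [(np.float64(-51.2), np.float64(79.8)), (np.float64(-52.4), np.float64(80.1)), (np.float64(-52.9), np.float64(63.6)), (np.float64(-53.0), np.float64(44.4))]
scene mark [np.float64(-52.8), np.float64(-52.5), np.float64(-52.5), np.float64(-52.2)] ptr [(np.float64(-54.9), np.float64(43.6)), (np.float64(-54.3), np.float64(43.6)), (np.float64(-53.6), np.float64(39.2)), (np.float64(-53.6), np.float64(26.2))]
```

View pics/c7.png

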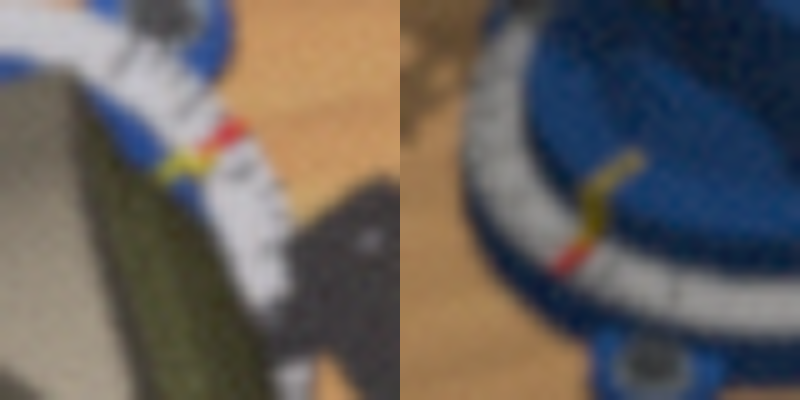

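The pointer now reaches the mark's inner end, at left (205,160) and right (595,232). It is about 1.1° short, so I'll trim that, then let go.

>>> carry_out:
  xyz:
    - [0, 0.9, 0]
    - [0, 1.8, 0]
    - [0, 1.8, 0]
    - [0, 1.8, 0]
    - [0, 1.8, 0]
    - [0, 1.8, 0]
  delta_rot:
    - [0, 0, -0.01]
    - [0, 0, -0.021]
    - [0, 0, -0.021]
    - [0, 0, -0.021]
    - [0, 0, -0.021]
    - [0, 0, -0.021]

```text
t: 15.38
ee_pos: [0.4633, -0.0493, 0.1032]
ee_rot: [180.0, -0.1, 33.6]
contact_force: [0.0, 5.9, 4.2]
gripper_width: 0.0361
finger_force: 14.9
```

Run:
```python
from h import *
report(grab('top','t6'),grab('scene','s6'))
```

```text
top mark [np.float64(-51.2), np.float64(-51.8), np.float64(-51.8), np.float64(-51.9)] ptr [(np.float64(-50.1), np.float64(70.2)), (np.float64(-50.9), np.float64(67.2)), (np.float64(-51.9), np.float64(64.0)), (np.float64(-52.0), np.float64(41.0))]
scene mark [np.float64(-52.6), np.float64(-52.7), np.float64(-52.6), np.float64(-52.2)] ptr [(np.float64(-54.1), np.float64(51.3)), (np.float64(-53.7), np.float64(47.8)), (np.float64(-53.2), np.float64(47.6)), (np.float64(-53.2), np.float64(28.9))]
```

>>> carry_out:
  xyz:
    - [0, 0, 0]
    - [0, 0, 0]
    - [0, 0, 0]
    - [0, 0, 0]
    - [0, 0, -50]
    - [0, 0, -105]
    - [0, 0, -105]
    - [0, 0, -105]
  delta_rot:
    - [0, 0, 0]
    - [0, 0, 0]
    - [0, 0, 0]
    - [0, 0, 0]
    - [0, 0, 0]
    - [0, 0, 0]
    - [0, 0, 0]
    - [0, 0, 0]
  jaw: 65

```text
t: 16.48
ee_pos: [0.4624, -0.0508, 0.2074]
ee_rot: [180.0, 0.0, 33.5]
contact_force: [0.3, -0.9, 0.7]
gripper_width: 0.0652
finger_force: 0.0
```

Run:
```python
from h import *
report(grab('top','t7'),grab('scene','s7'))
s=manip.sense();a=np.r_[s['ee_pos'],s['ee_rot'][2]];print(a);b=np.array([.4830,.1702,.208,129])
rows([a+(b-a)*k/11 for k in range(1,12)])
```

```text
top mark [np.float64(-51.3), np.float64(-51.8), np.float64(-51.9), np.float64(-52.0)] ptr [(np.float64(-42.8), np.float64(20.4)), (np.float64(-51.1), np.float64(26.8)), (np.float64(-51.6), np.float64(38.4)), (np.float64(-51.8), np.float64(30.6))]
scene mark [np.float64(-52.8), np.float64(-52.7), np.float64(-52.6), np.float64(-52.2)] ptr [(np.float64(-54.1), np.float64(50.4)), (np.float64(-53.7), np.float64(46.6)), (np.float64(-53.1), np.float64(44.6)), (np.float64(-53.0), np.float64(27.3))]
[ 0.46201001 -0.05055123  0.20651417 33.50716443]
[[12.7, -15.7, -0.1], [25.3, -31.4, -0.3], [38.0, -47.0, -0.4], [50.7, -62.7, -0.5], [63.3, -78.4, -0.7], [76.0, -94.1, -0.8], [88.7, -109.8, -0.9], [101.4, -125.4, -1.1], [114.0, -141.1, -1.2], [126.7, -156.8, -1.4], [139.4, -172.5, -1.5]]
[[0, 0, -0.152], [0, 0, -0.303], [0, 0, -0.455], [0, 0, -0.606], [0, 0, -0.758], [0, 0, -0.909], [0, 0, -1.061], [0, 0, -1.212], [0, 0, -1.364], [0, 0, -1.515], [0, 0, -1.667]]
```

>>> carry_out:
  xyz:
    - [13, -16, 0]
    - [25, -31, 0]
    - [38, -47, 0]
    - [51, -63, 0]
    - [63, -78, 0]
    - [76, -94, 0]
    - [89, -110, 0]
    - [101, -125, 0]
    - [114, -141, 0]
    - [127, -157, 0]
    - [139, -172, -1]
    - [139, -172, -1]
  delta_rot:
    - [0, 0, -0.15]
    - [0, 0, -0.3]
    - [0, 0, -0.455]
    - [0, 0, -0.61]
    - [0, 0, -0.76]
    - [0, 0, -0.91]
    - [0, 0, -1.06]
    - [0, 0, -1.21]
    - [0, 0, -1.36]
    - [0, 0, -1.515]
    - [0, 0, -1.667]
    - [0, 0, -1.667]

```text
t: 18.08
ee_pos: [0.4831, 0.1708, 0.2073]
ee_rot: [-179.9, -0.1, 129.1]
contact_force: [-0.5, -0.8, 0.5]
gripper_width: 0.0649
finger_force: 0.0
```

Run:
```python
from h import *
d=grab('top','t8');report(d,grab('scene','s8'))
s=manip.sense();print(s['ee_pos'],s['ee_rot'][2])
rows([(.483,.170,.0925,129)])
```

```text
top mark [np.float64(-51.1), np.float64(-51.8), np.float64(-51.8), np.float64(-51.9)] ptr [(np.float64(-49.8), np.float64(67.4)), (np.float64(-50.8), np.float64(66.8)), (np.float64(-51.8), np.float64(63.5)), (np.float64(-52.1), np.float64(41.1))]
scene mark [np.float64(-52.7), np.float64(-52.7), np.float64(-52.6), np.float64(-52.2)] ptr [(np.float64(-54.1), np.float64(50.4)), (np.float64(-53.7), np.float64(47.8)), (np.float64(-53.1), np.float64(47.4)), (np.float64(-53.0), np.float64(28.9))]
[0.48313332 0.16894983 0.20750348] 128.8303944486165
[[0.9, 0.6, 115.0]]
[[0, 0, -0.003]]
```

>>> carry_out:
  xyz:
    - [0, 0, 40]
    - [0, 0, 80]
    - [0, 0, 115]
    - [0, 0, 115]
  delta_rot:
    - [0, 0, 0]
    - [0, 0, 0]
    - [0, 0, 0]
    - [0, 0, 0]

```text
t: 18.68
ee_pos: [0.4823, 0.1683, 0.0917]
ee_rot: [-179.7, -0.0, 128.9]
contact_force: [-0.9, 0.7, 0.7]
gripper_width: 0.0647
finger_force: 0.0
```

>>> carry_out:
  xyz:
    - [0, 0, 0]
    - [0, 0, 0]
    - [0, 0, 0]
    - [0, 0, 0]
    - [0, 0, 0]
    - [0, 0, 0]
  delta_rot:
    - [0, 0, 0]
    - [0, 0, 0]
    - [0, 0, 0]
    - [0, 0, 0]
    - [0, 0, 0]
    - [0, 0, 0]
  jaw: 15
  newtons: 30

```text
t: 19.42
ee_pos: [0.4837, 0.1695, 0.0938]
ee_rot: [-180.0, 0.0, 129.0]
contact_force: [-1.2, -1.2, 5.1]
gripper_width: 0.0226
finger_force: 30.0
```

Run:
```python
from h import *
c=np.array([.5377,.102]);s=manip.sense();q=s['ee_pos'][:2]-c;print(s['ee_pos'],np.hypot(*q),np.degrees(np.arctan2(q[1],q[0])))
r=.087
f=lambda a:(c[0]+r*np.cos(np.radians(a)),c[1]+r*np.sin(np.radians(a)),.093,a)
rows([f(a) for a in np.linspace(129,93,13)[1:]],f(129))
rows([f(a) for a in np.linspace(129,119,11)[1:]],f(129))
```

```text
[0.48365142 0.16949976 0.09380315] 0.08647234781154589 128.68504041934798
[[-0.1, 4.6, 0.0], [-0.5, 9.1, 0.0], [-1.1, 13.6, 0.0], [-1.9, 18.1, 0.0], [-3.0, 22.5, 0.0], [-4.3, 26.9, 0.0], [-5.8, 31.2, 0.0], [-7.5, 35.4, 0.0], [-9.5, 39.5, 0.0], [-11.7, 43.5, 0.0], [-14.0, 47.4, 0.0], [-16.6, 51.1, 0.0]]
[[0, 0, 0.052], [0, 0, 0.105], [0, 0, 0.157], [0, 0, 0.209], [0, 0, 0.262], [0, 0, 0.314], [0, 0, 0.367], [0, 0, 0.419], [0, 0, 0.471], [0, 0, 0.524], [0, 0, 0.576], [0, 0, 0.628]]
[[-0.0, 1.5, 0.0], [-0.1, 3.0, 0.0], [-0.1, 4.6, 0.0], [-0.2, 6.1, 0.0], [-0.3, 7.6, 0.0], [-0.5, 9.1, 0.0], [-0.6, 10.6, 0.0], [-0.8, 12.1, 0.0], [-1.1, 13.6, 0.0], [-1.3, 15.1, 0.0]]
[[0, 0, 0.017], [0, 0, 0.035], [0, 0, 0.052], [0, 0, 0.07], [0, 0, 0.087], [0, 0, 0.105], [0, 0, 0.122], [0, 0, 0.14], [0, 0, 0.157], [0, 0, 0.175]]
```

>>> carry_out:
  xyz:
    - [-0.1, 3, 0]
    - [-0.2, 6, 0]
    - [-0.5, 9.1, 0]
    - [-0.8, 12, 0]
    - [-1.3, 15, 0]
    - [-1.9, 18.1, 0]
    - [-2.6, 21, 0]
    - [-3.4, 24, 0]
    - [-4.3, 26.9, 0]
  delta_rot:
    - [0, 0, 0.035]
    - [0, 0, 0.07]
    - [0, 0, 0.105]
    - [0, 0, 0.14]
    - [0, 0, 0.175]
    - [0, 0, 0.209]
    - [0, 0, 0.244]
    - [0, 0, 0.279]
    - [0, 0, 0.314]

```text
t: 20.55
ee_pos: [0.5066, 0.1831, 0.0938]
ee_rot: [-179.9, 0.0, 111.0]
contact_force: [-2.7, -1.7, 7.6]
gripper_width: 0.0222
finger_force: 30.0
```

>>> carry_out:
  xyz:
    - [0, 1.5, 0]
    - [-0.1, 3, 0]
    - [-0.1, 4.6, 0]
    - [-0.2, 6.1, 0]
    - [-0.3, 7.6, 0]
    - [-0.5, 9.1, 0]
    - [-0.6, 10.6, 0]
    - [-0.6, 10.6, 0]
  delta_rot:
    - [0, 0, 0.017]
    - [0, 0, 0.035]
    - [0, 0, 0.052]
    - [0, 0, 0.07]
    - [0, 0, 0.087]
    - [0, 0, 0.105]
    - [0, 0, 0.122]
    - [0, 0, 0.122]

```text
t: 21.55
ee_pos: [0.5167, 0.1864, 0.0938]
ee_rot: [-179.9, 0.0, 104.0]
contact_force: [-3.3, -0.6, 7.1]
gripper_width: 0.0223
finger_force: 30.0
```

>>> carry_out:
  xyz:
    - [0, 1.5, 0]
    - [-0.1, 3, 0]
    - [-0.1, 4.6, 0]
    - [-0.2, 6.1, 0]
    - [-0.3, 7.6, 0]
    - [-0.3, 7.6, 0]
  delta_rot:
    - [0, 0, 0.017]
    - [0, 0, 0.035]
    - [0, 0, 0.052]
    - [0, 0, 0.07]
    - [0, 0, 0.087]
    - [0, 0, 0.087]

```text
t: 22.3
ee_pos: [0.5239, 0.1879, 0.0938]
ee_rot: [-179.9, 0.0, 99.0]
contact_force: [-4.2, -1.5, 8.3]
gripper_width: 0.0227
finger_force: 30.0
```

>>> carry_out:
  xyz:
    - [0, 1.5, 0]
    - [-0.1, 3, 0]
    - [-0.1, 4.6, 0]
    - [-0.2, 6.1, 0]
    - [-0.2, 6.1, 0]
  delta_rot:
    - [0, 0, 0.017]
    - [0, 0, 0.035]
    - [0, 0, 0.052]
    - [0, 0, 0.07]
    - [0, 0, 0.07]

```text
t: 22.92
ee_pos: [0.5296, 0.1887, 0.0938]
ee_rot: [-179.9, 0.1, 95.0]
contact_force: [-4.9, -1.1, 8.6]
gripper_width: 0.0225
finger_force: 30.0
```

Rising slowly. From here I take slow 3-degree calls.

>>> carry_out:
  xyz:
    - [0, 0.8, 0]
    - [0, 1.5, 0]
    - [0, 2.3, 0]
    - [-0.1, 3, 0]
    - [-0.1, 3.8, 0]
    - [-0.1, 4.6, 0]
    - [-0.1, 4.6, 0]
  delta_rot:
    - [0, 0, 0.009]
    - [0, 0, 0.017]
    - [0, 0, 0.026]
    - [0, 0, 0.035]
    - [0, 0, 0.043]
    - [0, 0, 0.052]
    - [0, 0, 0.052]

```text
t: 23.8
ee_pos: [0.5338, 0.189, 0.0938]
ee_rot: [-179.9, 0.1, 92.1]
contact_force: [-5.7, -1.6, 9.9]
gripper_width: 0.0223
finger_force: 30.0
```

>>> carry_out:
  xyz:
    - [0, 0.8, 0]
    - [0, 1.5, 0]
    - [0, 2.3, 0]
    - [-0.1, 3, 0]
    - [-0.1, 3.8, 0]
    - [-0.1, 4.6, 0]
    - [-0.1, 4.6, 0]
  delta_rot:
    - [0, 0, 0.009]
    - [0, 0, 0.017]
    - [0, 0, 0.026]
    - [0, 0, 0.035]
    - [0, 0, 0.043]
    - [0, 0, 0.052]
    - [0, 0, 0.052]

```text
t: 24.68
ee_pos: [0.538, 0.1891, 0.0938]
ee_rot: [-179.8, 0.1, 89.1]
contact_force: [-7.5, -1.6, 11.0]
gripper_width: 0.0226
finger_force: 30.0
```

>>> carry_out:
  xyz:
    - [0, 0.8, 0]
    - [0, 1.5, 0]
    - [0, 2.3, 0]
    - [-0.1, 3, 0]
    - [-0.1, 3.8, 0]
    - [-0.1, 4.6, 0]
    - [-0.1, 4.6, 0]
  delta_rot:
    - [0, 0, 0.009]
    - [0, 0, 0.017]
    - [0, 0, 0.026]
    - [0, 0, 0.035]
    - [0, 0, 0.043]
    - [0, 0, 0.052]
    - [0, 0, 0.052]

```text
t: 25.55
ee_pos: [0.5423, 0.189, 0.0938]
ee_rot: [-179.8, 0.1, 86.2]
contact_force: [-8.6, -0.1, 11.6]
gripper_width: 0.0225
finger_force: 30.0
```

>>> carry_out:
  xyz:
    - [0, 0.7, 0]
    - [0, 1.4, 0]
    - [0, 2.1, 0]
    - [-0.1, 2.8, 0]
    - [-0.1, 3.5, 0]
    - [-0.1, 3.5, 0]
  delta_rot:
    - [0, 0, 0.008]
    - [0, 0, 0.016]
    - [0, 0, 0.024]
    - [0, 0, 0.032]
    - [0, 0, 0.04]
    - [0, 0, 0.04]

```text
t: 26.3
ee_pos: [0.5455, 0.1888, 0.0938]
ee_rot: [-179.8, 0.1, 83.9]
contact_force: [-10.6, -0.4, 13.2]
gripper_width: 0.0224
finger_force: 30.0
```

>>> carry_out:
  xyz:
    - [0, 0.7, 0]
    - [0, 1.4, 0]
    - [0, 2.1, 0]
    - [-0.1, 2.8, 0]
    - [-0.1, 3.5, 0]
    - [-0.1, 3.5, 0]
  delta_rot:
    - [0, 0, 0.008]
    - [0, 0, 0.016]
    - [0, 0, 0.024]
    - [0, 0, 0.032]
    - [0, 0, 0.04]
    - [0, 0, 0.04]

```text
t: 27.05
ee_pos: [0.5488, 0.1885, 0.0938]
ee_rot: [-179.8, 0.1, 81.6]
contact_force: [-9.8, -0.4, 14.5]
gripper_width: 0.0224
finger_force: 30.0
```

Run:
```python
from h import *
report(grab('top','t9'),grab('scene','s9'));s=manip.sense();print(s['contact_force'],s['wrist_torque'],s['t'])
```

```text
top mark [np.float64(-51.0), np.float64(-51.7), np.float64(-51.8), np.float64(-51.9)] ptr [(np.float64(-49.9), np.float64(66.2)), (np.float64(-50.8), np.float64(67.6)), (np.float64(-51.9), np.float64(63.1)), (np.float64(-52.1), np.float64(40.3))]
scene mark [np.float64(-52.9), np.float64(-52.8), np.float64(-52.7), np.float64(-52.2)] ptr [(np.float64(-54.0), np.float64(52.4)), (np.float64(-53.6), np.float64(47.4)), (np.float64(-53.1), np.float64(46.6)), (np.float64(-53.0), np.float64(28.8))]
[-10.22238352  -0.43600383  13.39342839] [-0.11088126  2.2362036   0.03753295] 27.15
```

>>> carry_out:
  xyz:
    - [0, 0.7, 0]
    - [0, 1.4, 0]
    - [0, 2.1, 0]
    - [0, 2.1, 0]
  delta_rot:
    - [0, 0, 0.008]
    - [0, 0, 0.016]
    - [0, 0, 0.024]
    - [0, 0, 0.024]

```text
t: 27.65
ee_pos: [0.5514, 0.1881, 0.0939]
ee_rot: [-179.8, 0.1, 80.2]
contact_force: [-9.1, -0.2, 11.8]
gripper_width: 0.0227
finger_force: 30.0
```

>>> carry_out:
  xyz:
    - [0, 0.7, 0]
    - [0, 1.4, 0]
    - [0, 2.1, 0]
    - [0, 2.1, 0]
  delta_rot:
    - [0, 0, 0.008]
    - [0, 0, 0.016]
    - [0, 0, 0.024]
    - [0, 0, 0.024]

```text
t: 28.15
ee_pos: [0.5528, 0.1879, 0.0938]
ee_rot: [-179.8, 0.1, 78.8]
contact_force: [-11.6, -0.2, 13.6]
gripper_width: 0.022
finger_force: 30.0
```

>>> carry_out:
  xyz:
    - [0, 0.7, 0]
    - [0, 1.4, 0]
    - [0, 1.4, 0]
  delta_rot:
    - [0, 0, 0.008]
    - [0, 0, 0.016]
    - [0, 0, 0.016]

```text
t: 28.52
ee_pos: [0.5536, 0.1877, 0.0938]
ee_rot: [-179.7, 0.1, 78.0]
contact_force: [-11.5, 1.1, 15.3]
gripper_width: 0.0223
finger_force: 30.0
```

>>> carry_out:
  xyz:
    - [0, 0, -0.6]
    - [0, 0, -1.2]
    - [0, 0, -1.2]
  delta_rot:
    - [0, 0, 0]
    - [0, 0, 0]
    - [0, 0, 0]

```text
t: 28.9
ee_pos: [0.5536, 0.1876, 0.0942]
ee_rot: [-179.7, 0.1, 78.0]
contact_force: [-9.7, 1.0, 4.3]
gripper_width: 0.0221
finger_force: 30.0
```

>>> carry_out:
  xyz:
    - [0, 0.7, 0]
    - [0, 1.4, 0]
    - [0, 1.4, 0]
  delta_rot:
    - [0, 0, 0.008]
    - [0, 0, 0.016]
    - [0, 0, 0.016]

```text
t: 29.28
ee_pos: [0.5556, 0.1871, 0.0942]
ee_rot: [-179.8, 0.1, 77.0]
contact_force: [-8.7, 2.1, 3.4]
gripper_width: 0.0223
finger_force: 30.0
```

>>> carry_out:
  xyz:
    - [0, 0.7, 0]
    - [0, 1.4, 0]
    - [0, 1.4, 0]
  delta_rot:
    - [0, 0, 0.008]
    - [0, 0, 0.016]
    - [0, 0, 0.016]

```text
t: 29.65
ee_pos: [0.5567, 0.1869, 0.0942]
ee_rot: [-179.7, 0.1, 76.1]
contact_force: [-9.3, 0.7, 4.6]
gripper_width: 0.0221
finger_force: 30.0
```

>>> carry_out:
  xyz:
    - [0, 0.7, 0]
    - [0, 1.4, 0]
    - [0, 2.1, 0]
    - [0, 2.1, 0]
  delta_rot:
    - [0, 0, 0.008]
    - [0, 0, 0.016]
    - [0, 0, 0.024]
    - [0, 0, 0.024]

```text
t: 30.15
ee_pos: [0.558, 0.1867, 0.0942]
ee_rot: [-179.7, 0.2, 74.8]
contact_force: [-11.6, 2.1, 6.3]
gripper_width: 0.0223
finger_force: 30.0
```

>>> carry_out:
  xyz:
    - [0, 0.7, 0]
    - [0, 1.4, 0]
    - [0, 1.4, 0]
  delta_rot:
    - [0, 0, 0.008]
    - [0, 0, 0.016]
    - [0, 0, 0.016]

```text
t: 30.52
ee_pos: [0.5588, 0.1865, 0.0942]
ee_rot: [-179.6, 0.2, 73.9]
contact_force: [-13.0, 2.6, 7.3]
gripper_width: 0.0224
finger_force: 30.0
```

>>> carry_out:
  xyz:
    - [0, 0.7, 0]
    - [0, 1.4, 0]
    - [0, 1.4, 0]
  delta_rot:
    - [0, 0, 0.008]
    - [0, 0, 0.016]
    - [0, 0, 0.016]

```text
t: 30.9
ee_pos: [0.5615, 0.1857, 0.0942]
ee_rot: [-179.7, 0.2, 72.9]
contact_force: [-8.9, 1.8, 5.7]
gripper_width: 0.0225
finger_force: 30.0
```

>>> carry_out:
  xyz:
    - [0, 0.7, 0]
    - [0, 1.4, 0]
    - [0, 1.4, 0]
  delta_rot:
    - [0, 0, 0.008]
    - [0, 0, 0.016]
    - [0, 0, 0.016]

```text
t: 31.28
ee_pos: [0.5625, 0.1854, 0.0942]
ee_rot: [-179.7, 0.2, 72.0]
contact_force: [-9.8, 1.6, 4.5]
gripper_width: 0.0229
finger_force: 30.0
```

>>> carry_out:
  xyz:
    - [0, 0.5, 0]
    - [0, 1, 0]
    - [0, 1, 0]
  delta_rot:
    - [0, 0, 0.006]
    - [0, 0, 0.012]
    - [0, 0, 0.012]

```text
t: 31.65
ee_pos: [0.563, 0.1853, 0.0942]
ee_rot: [-179.7, 0.2, 71.3]
contact_force: [-12.0, 1.0, 6.8]
gripper_width: 0.0226
finger_force: 30.0
```

>>> carry_out:
  xyz:
    - [0, 0.5, 0]
    - [0, 1, 0]
    - [0, 1, 0]
  delta_rot:
    - [0, 0, 0.006]
    - [0, 0, 0.012]
    - [0, 0, 0.012]

```text
t: 32.02
ee_pos: [0.5637, 0.1851, 0.0942]
ee_rot: [-179.7, 0.2, 70.7]
contact_force: [-12.7, 2.1, 6.5]
gripper_width: 0.0228
finger_force: 30.0
```

>>> carry_out:
  xyz:
    - [0, 0.5, 0]
    - [0, 1, 0]
    - [0, 1, 0]
  delta_rot:
    - [0, 0, 0.006]
    - [0, 0, 0.012]
    - [0, 0, 0.012]

```text
t: 32.4
ee_pos: [0.5642, 0.1849, 0.0942]
ee_rot: [-179.6, 0.2, 70.0]
contact_force: [-13.7, 3.1, 8.5]
gripper_width: 0.0224
finger_force: 30.0
```

>>> carry_out:
  xyz:
    - [0, 0.5, 0]
    - [0, 1, 0]
    - [0, 1, 0]
  delta_rot:
    - [0, 0, 0.006]
    - [0, 0, 0.012]
    - [0, 0, 0.012]

```text
t: 32.78
ee_pos: [0.5648, 0.1847, 0.0942]
ee_rot: [-179.6, 0.2, 69.3]
contact_force: [-15.5, 3.0, 8.1]
gripper_width: 0.0229
finger_force: 30.0
```

>>> carry_out:
  xyz:
    - [0, 0.5, 0]
    - [0, 1, 0]
    - [0, 1, 0]
  delta_rot:
    - [0, 0, 0.006]
    - [0, 0, 0.012]
    - [0, 0, 0.012]

```text
t: 33.15
ee_pos: [0.5675, 0.1837, 0.0943]
ee_rot: [-179.8, 0.2, 68.6]
contact_force: [-9.0, 1.6, 4.3]
gripper_width: 0.0225
finger_force: 30.0
```

>>> carry_out:
  xyz:
    - [0, 0.5, 0]
    - [0, 1, 0]
    - [0, 1, 0]
  delta_rot:
    - [0, 0, 0.006]
    - [0, 0, 0.012]
    - [0, 0, 0.012]

```text
t: 33.52
ee_pos: [0.5684, 0.1834, 0.0943]
ee_rot: [-179.8, 0.2, 67.8]
contact_force: [-9.0, 1.0, 6.0]
gripper_width: 0.0223
finger_force: 30.0
```

>>> carry_out:
  xyz:
    - [0, 0.5, 0]
    - [0, 1, 0]
    - [0, 1, 0]
  delta_rot:
    - [0, 0, 0.006]
    - [0, 0, 0.012]
    - [0, 0, 0.012]

```text
t: 33.9
ee_pos: [0.5691, 0.1832, 0.0943]
ee_rot: [-179.7, 0.2, 67.2]
contact_force: [-10.0, 2.1, 5.6]
gripper_width: 0.0225
finger_force: 30.0
```

>>> carry_out:
  xyz:
    - [0, 0.5, 0]
    - [0, 0.8, 0]
    - [0, 0.8, 0]
  delta_rot:
    - [0, 0, 0.006]
    - [0, 0, 0.01]
    - [0, 0, 0.01]

```text
t: 34.28
ee_pos: [0.5694, 0.183, 0.0943]
ee_rot: [-179.7, 0.2, 66.6]
contact_force: [-11.0, 3.2, 6.5]
gripper_width: 0.0227
finger_force: 30.0
```

>>> carry_out:
  xyz:
    - [0, 0.5, 0]
    - [0, 1, 0]
    - [0, 1, 0]
  delta_rot:
    - [0, 0, 0.006]
    - [0, 0, 0.012]
    - [0, 0, 0.012]

```text
t: 34.65
ee_pos: [0.57, 0.1828, 0.0943]
ee_rot: [-179.7, 0.2, 66.0]
contact_force: [-12.5, 2.5, 6.8]
gripper_width: 0.0228
finger_force: 30.0
```

>>> carry_out:
  xyz:
    - [0, 0.5, 0]
    - [0, 1, 0]
    - [0, 1, 0]
  delta_rot:
    - [0, 0, 0.006]
    - [0, 0, 0.012]
    - [0, 0, 0.012]

```text
t: 35.02
ee_pos: [0.5706, 0.1826, 0.0942]
ee_rot: [-179.7, 0.2, 65.3]
contact_force: [-12.9, 3.3, 8.3]
gripper_width: 0.0224
finger_force: 30.0
```

>>> carry_out:
  xyz:
    - [0, 0.5, 0]
    - [0, 1, 0]
    - [0, 1, 0]
  delta_rot:
    - [0, 0, 0.006]
    - [0, 0, 0.012]
    - [0, 0, 0.012]

```text
t: 35.4
ee_pos: [0.5711, 0.1823, 0.0942]
ee_rot: [-179.6, 0.2, 64.6]
contact_force: [-15.1, 2.6, 9.5]
gripper_width: 0.0227
finger_force: 30.0
```

Run:
```python
from h import *
report(grab('top','t10'),grab('scene','s10'));s=manip.sense();print(s['contact_force'],s['ee_pos'],s['t'])
```

```text
top mark [np.float64(-51.0), np.float64(-51.8), np.float64(-51.8), np.float64(-51.9)] ptr [(np.float64(-49.5), np.float64(81.6)), (np.float64(-50.6), np.float64(72.7)), (np.float64(-51.8), np.float64(66.1)), (np.float64(-52.0), np.float64(41.0))]
scene mark [np.float64(-52.8), np.float64(-52.8), np.float64(-52.6), np.float64(-52.2)] ptr [(np.float64(-54.0), np.float64(49.7)), (np.float64(-53.6), np.float64(44.6)), (np.float64(-53.1), np.float64(42.8)), (np.float64(-53.0), np.float64(27.5))]
[-14.54941654   3.32252837   8.87375072] [0.57111712 0.18237814 0.09424697] 35.5
```

The push holds at about 15 N and the pointer is on the mark. I'll unload the hand, open and lift away.

>>> carry_out:
  xyz:
    - [0, -0.7, 0]
    - [0, -1.4, 0]
    - [0, -2, 0]
    - [0, -2, 0]
  delta_rot:
    - [0, 0, 0]
    - [0, 0, 0]
    - [0, 0, 0]
    - [0, 0, 0]

```text
t: 36.0
ee_pos: [0.5709, 0.1824, 0.0943]
ee_rot: [-179.8, 0.2, 64.6]
contact_force: [-10.1, 1.2, 5.7]
gripper_width: 0.0225
finger_force: 30.0
```

>>> carry_out:
  xyz:
    - [0, 0, 0]
    - [0, 0, 0]
    - [0, 0, 0]
    - [0, 0, 0]
    - [0, 0, -30]
    - [0, 0, -70]
    - [0, 0, -120]
    - [0, 0, -120]
    - [0, 0, -120]
  delta_rot:
    - [0, 0, 0]
    - [0, 0, 0]
    - [0, 0, 0]
    - [0, 0, 0]
    - [0, 0, 0]
    - [0, 0, 0]
    - [0, 0, 0]
    - [0, 0, 0]
    - [0, 0, 0]
  jaw: 65

```text
t: 37.12
ee_pos: [0.5741, 0.1816, 0.2146]
ee_rot: [180.0, 0.0, 64.4]
contact_force: [-0.0, 0.5, -0.2]
gripper_width: 0.0651
finger_force: 0.0
```

Run:
```python
from h import *
e=grab('top','t11');d=grab('scene','s11');report(e,d);s=manip.sense();print(s['contact_force'],s['ee_pos'],s['t'])
cv2.imwrite('pics/c8.png',cv2.resize(d['frame'][130:280,160:400],(800,500),interpolation=cv2.INTER_CUBIC))
```

```text
top mark [np.float64(-51.1), np.float64(-51.8), np.float64(-51.9), np.float64(-51.9)] ptr [(np.float64(-49.6), np.float64(74.5)), (np.float64(-50.8), np.float64(72.3)), (np.float64(-51.7), np.float64(65.7)), (np.float64(-52.0), np.float64(41.0))]
scene mark [np.float64(-52.8), np.float64(-52.9), np.float64(-52.6), np.float64(-52.2)] ptr [(np.float64(-53.8), np.float64(48.9)), (np.float64(-53.5), np.float64(42.7)), (np.float64(-53.1), np.float64(42.8)), (np.float64(-53.1), np.float64(26.3))]
[-0.86870879 -0.18988335 -0.77589598] [0.57368222 0.18149245 0.21363047] 37.225
```

View pics/c8.png

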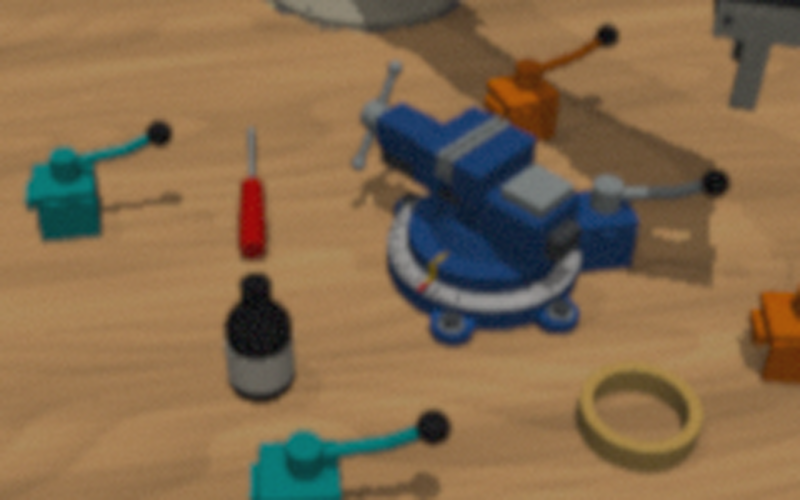

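The pointer meets the red mark at (432,275), the lever is clamped with its ball at (713,182), and the bystanders are undisturbed. The gripper is clear of everything.

Run:
```python
from h import *
print(pt(np.load('pics/s11.npz'),373.9,184.6,.09)); print(manip.close_job())
```

```text
[0.56656579 0.18299999 0.09      ]
the job is handed in; nothing more can be done
None
```

I handed the job in at about 37 s: the head is swung so its pointer is within about 1° of the red mark, and the lever is clamped with a final push of about 15 N at the ball. The tape, bottle and screwdriver look unmoved in the last picture; the shoe force can't be read directly, and the hand-in gave no verdict.

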